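# Reload the vibration table with quarter-turn sensor mounts

## Robot

A 7-joint arm with a two-finger parallel gripper is mounted at the origin on a cart in front of the work surface, level with it; the furniture and walls round the work are solid. World frame = base frame: x ahead of the robot, y to its left, z up, the work surface at z = 0. Lengths are in mm, angles in rad, forces in N, time in s.
With the tool pointing down it reaches from about 400 to 875 mm from the base axis. Payload 4.4 kg.
Tool frame: the origin (TCP) lies at the very end of the fingers, on their centre line; the grasp point (between the pads) lies 19 mm behind it; z points along the fingers, y is the line along which they close (so a half turn about z gives the same grasp; the last joint's range is limited). The gripper opens to 85 mm and grips with 20 to 120 N. Pads are 22 mm wide; open, the fingers measure 114 mm over their backs; the gripper's body (76 mm by 85 mm) begins 54 mm behind the grasp point. The pads swing forward as they close: fully open they stand 13 mm farther back than shut.
Start: joints at [1.232, 0.628, 0.038, 1.517, -0.027, 0.996, -0.02], TCP at [175.156, -625.97, 231.313] pointing down, gripper open.
Joint ranges: [-3.06, 3.06], [-0.37, 2.12], [-1.25, 1.32], [0.18, 2.47], [-1.1, 4.24], [0.23, 1.98], [-2.94, 2.94]. Speed limits (rad/s): [2.57, 2.57, 3.14, 3.14, 3.14, 3.14, 3.14].

## Interface

Orientations are given as [roll, pitch, yaw] about the fixed x, y, z axes, in that order (R = Rz(yaw) Ry(pitch) Rx(roll)).
In Python, from cell import read_state, get_image, camera_info, finish_job gives the robot as it stands.
- The arm moves only by the tool play_rows, never from a script. Its argument "deltas" is one flat list of numbers, 7 for each row, row after row: the shift along the tool's x, y, z in mm, then the turn, a rotation vector about the tool's x, y, z in rad, then the opening, from 0 (shut) to 1 (fully open). In form: [dx, dy, dz, ax, ay, az, grip, dx, dy, dz, ax, ay, az, grip, ...]. A call has 1 to 10 rows; each row is the pose to reach, as a shift and turn from the pose commanded when the call began, along the tool's axes at that moment; what a row does not reach only later rows make up. A row lasts 1/8 s, in which the tool goes at most 62.5 mm and 10.7 degrees, less where a joint would pass 70% of its speed; a pose out of reach is approached as far as the arm can. A call with a gripper value outside its range is refused whole. The fingers move at their own pace and stop on an object; the grip force is fixed at half the most. Time passes only in rows, so rows that repeat a pose let the fingers close. It gives the time, the measured TCP pose, the force, the opening and the grip force at its end, in the units of the state.
- read_state(): the state, without advancing time (a new reading comes with each control period).
- get_image(name): name is "side" or "top"; returns the picture (400x640x3 uint8, red, green, blue); there is no depth.
- camera_info(name): a dict with "fx", "fy", "cx", "cy" (pixels), "T" (4x4, takes a point from camera to world coordinates). Camera axes: x right, y down, z forward; pixel columns grow to the right and rows downward; lengths in mm; the calibration is good to about 2 mm. A picture is of the moment at which its call begins. camera_info takes no time and is no camera call.
- finish_job(): hands the job in; it is judged then, once.
The state is a dict: "clock": time; "qpos": joint angles; "qd": joint speeds; "tau": joint torques, N m; "eef_pos": TCP position; "tool_rot": TCP orientation; "force": force on the tool from outside, world axes, zero at the start; "torque": the same for the moment, N m; "width": finger opening in mm; "gripper_force": force on a finger pad.
Only numpy, scipy, OpenCV 4.12 (cv2) and the standard library are available. Lean on these libraries where they do the work, as an engineer would, in place of code of your own. Each camera call takes 0.05 s, during which the arm holds its last target. There are 200 camera calls.

## Task

Reload the small vibration table: first lock its floating plate by squeezing the latch tab of the travel lock against its grip, sliding the bolt all the way into the plate and letting the tab spring out. Then unlock every bare mount (one without a sensor) left in the plate with a quarter turn anticlockwise and stand it in an empty cut-out of the tray, and put every sensor mount from the tray into a slot of its own, T-foot through until the collar lies flat, and lock it with a quarter turn clockwise seen from above. Last, slide the travel lock all the way back out, latched again, so that the plate floats; do not tip a mount over, and leave the mug, the brass mass and the marker where they are.

Things in the scene. Friction and masses are not known exactly. Their poses are not given: they have to be found in the camera images.
- mount_0_grip (a point): Quarter-turn sensor mount, 84 mm tall, 0.22 kg. Point: centre of its grip block, 34 (own x) x 24 (own y) x 38 mm; z up. Below it (mm): round 46 mm collar -19 to -25, 10 mm neck to -37, T-foot to -47, 35 along x by 11 across (lowest 3 mm: 30 x 7). Above: block top +19, accelerometer to +38. A half turn about z changes nothing that matters. None: absent, or held.
- mount_1_grip (a point): Quarter-turn sensor mount, 84 mm tall, 0.22 kg. Point: centre of its grip block, 34 (own x) x 24 (own y) x 38 mm; z up. Below it (mm): round 46 mm collar -19 to -25, 10 mm neck to -37, T-foot to -47, 35 along x by 11 across (lowest 3 mm: 30 x 7). Above: block top +19, accelerometer to +38. A half turn about z changes nothing that matters. None: absent, or held.
- mount_2_grip (a point): Quarter-turn sensor mount, 84 mm tall, 0.22 kg. Point: centre of its grip block, 34 (own x) x 24 (own y) x 38 mm; z up. Below it (mm): round 46 mm collar -19 to -25, 10 mm neck to -37, T-foot to -47, 35 along x by 11 across (lowest 3 mm: 30 x 7). Above: block top +19, accelerometer to +38. A half turn about z changes nothing that matters. None: absent, or held.
- mount_3_grip (a point): Quarter-turn sensor mount, 84 mm tall, 0.22 kg. Point: centre of its grip block, 34 (own x) x 24 (own y) x 38 mm; z up. Below it (mm): round 46 mm collar -19 to -25, 10 mm neck to -37, T-foot to -47, 35 along x by 11 across (lowest 3 mm: 30 x 7). Above: block top +19, accelerometer to +38. A half turn about z changes nothing that matters. None: absent, or held.
- bare_0_grip (a point): Bare mount: the same part and the same point and axes as a sensor mount, but with no accelerometer on top (66 mm tall, 0.2 kg); left locked in a slot of the plate, own x across the slot, so that it must be turned a quarter turn anticlockwise (seen from above) before it lifts out. None: absent, or held.
- bare_1_grip (a point): Bare mount: the same part and the same point and axes as a sensor mount, but with no accelerometer on top (66 mm tall, 0.2 kg); left locked in a slot of the plate, own x across the slot, so that it must be turned a quarter turn anticlockwise (seen from above) before it lifts out. None: absent, or held.
- bare_2_grip (a point): Bare mount: the same part and the same point and axes as a sensor mount, but with no accelerometer on top (66 mm tall, 0.2 kg); left locked in a slot of the plate, own x across the slot, so that it must be turned a quarter turn anticlockwise (seen from above) before it lifts out. None: absent, or held.
- bare_3_grip (a point): Bare mount: the same part and the same point and axes as a sensor mount, but with no accelerometer on top (66 mm tall, 0.2 kg); left locked in a slot of the plate, own x across the slot, so that it must be turned a quarter turn anticlockwise (seen from above) before it lifts out. None: absent, or held.
- slot_0 (a point): The near left slot (seen from the robot) of the vibration table's plate; point: its centre on the plate's upper face, 85 mm above the bench; z up. Right through the 10 mm plate, 40 mm along own x, 16 mm along own y; slots 110 mm apart. Stops under the plate let an inserted T-foot turn only clockwise from the slot (seen from above), a quarter turn to the locked end, and back.
- slot_1 (a point): The far left slot (seen from the robot) of the vibration table's plate; point: its centre on the plate's upper face, 85 mm above the bench; z up. Right through the 10 mm plate, 40 mm along own x, 16 mm along own y; slots 110 mm apart. Stops under the plate let an inserted T-foot turn only clockwise from the slot (seen from above), a quarter turn to the locked end, and back.
- slot_2 (a point): The near right slot (seen from the robot) of the vibration table's plate; point: its centre on the plate's upper face, 85 mm above the bench; z up. Right through the 10 mm plate, 40 mm along own x, 16 mm along own y; slots 110 mm apart. Stops under the plate let an inserted T-foot turn only clockwise from the slot (seen from above), a quarter turn to the locked end, and back.
- slot_3 (a point): The far right slot (seen from the robot) of the vibration table's plate; point: its centre on the plate's upper face, 85 mm above the bench; z up. Right through the 10 mm plate, 40 mm along own x, 16 mm along own y; slots 110 mm apart. Stops under the plate let an inserted T-foot turn only clockwise from the slot (seen from above), a quarter turn to the locked end, and back.
- lock_grip (a point): Travel lock's grip, right of the plate: black wall 32 mm long, top 121 mm above the bench, and nearer the robot (own -x) a grey spring tab 24 mm long. Pinch along own x from above: 28 mm over both, 22 mm pressed, 5 to 10 N. Point: midway with the tab pressed, 102 mm above the bench; moves with the grip. Own +y: towards the plate, locking. Rails beside it rise to 78 mm: keep above 80 mm.
- travel_lock (a joint): Slide of the travel lock, m: 0 = bolt out, plate floats by up to 4 mm either way on springs (the start); 0.030 = bolt fully in the notch in the plate's edge, plate held. A rack notch holds the tab's tooth at each end (1.5 mm play); it slides only with the tab pressed; friction 2 N.
- lock_tab (a joint): Travel of the latch tab, m: 0 = sprung out (latched, when the lock is at either end); 0.006 = fully pressed. The tooth clears the rack beyond about 0.004.
- sensor_tray: Loose grey tray, 250 (own x) x 92 (own y) x 41 mm high, 1.6 kg; origin under its centre. Four compartments along x, centres -90, -30, 30, 90 mm, 40 mm dividers, dark foam floor 28 mm above the bench with 40 x 16 mm cut-outs along x. Mounts stand there on their collars, foot down, own x along the tray's; grip blocks 34 to 72 mm above the bench.
- mug: Orange mug, a bystander, 101 mm tall, origin at the centre of its underside.
- cal_mass_0: Brass calibration mass with knob, a bystander, 36 mm across and 52 mm tall, origin at the centre of its underside.
- marker_green: Marker pen lying left of the tray, a bystander, 135 mm long.

How it is judged:
By the outcome, as a careful person would: the job done as asked, in the order asked, and still so for the second after the job is handed in, with the robot touching nothing.
Of mount_0, mount_1, mount_2, mount_3 only 2 to 3 are there at a start; the rules pass over those that are not, and their reading is None.
Of bare_0, bare_1, bare_2, bare_3 only 1 to 2 are there at a start; the rules pass over those that are not, and their reading is None.
At some moment in a run one of sensor_tray may be knocked a few centimetres aside while the robot is not near it.
It also fails if it takes over 210 s, if anything falls off the work surface, if the arm or the gripper's body presses on something with over 40 N, if the wrist force passes 120 N, or if a joint passes its speed limit or range.

## Working session

There is one attempt and no reset: what is moved stays moved. The work goes in short steps, Python scripts to look and compute and a tool call to move; the robot and the scene stay as the last step left them, time stands still between calls to the robot, and variables do not carry over. Pictures are saved under pics/ and viewed, at most 16 in all, crops included, and the job is handed in when it is done.

Besides the shell and the picture viewer there is one more tool, called after "Emit:" by a JSON object that holds its "method" and its "body", one argument or row to a line. play_rows: Moves the arm, as the interface text tells. Its arguments: {"type":"object","properties":{"deltas":{"type":"array"}},"required":["deltas"]}

```bash
mkdir -p pics; ls
python3 - <<'E'
from cell import *
import cv2,numpy as np
for n in("top","side"):
    im=get_image(n); cv2.imwrite(f"pics/{n}0.png",im[:,:,::-1]); c=camera_info(n); print(n,c["fx"],c["fy"],c["cx"],c["cy"],np.round(c["T"],4).tolist())
s=read_state();print(s)
E
```

```text
pics
top 511.9770599285309 511.9770599285309 311.7879251225106 206.63672068850454 [[0.02, -0.9954, 0.0933, 416.0791], [-0.9997, -0.0186, 0.0157, 26.6146], [-0.0139, -0.0936, -0.9955, 1764.0374], [0.0, 0.0, 0.0, 1.0]]
side 362.02401873922486 362.02401873922486 326.30405655339 199.16487221378736 [[-0.9677, -0.102, 0.2307, 263.5343], [-0.2511, 0.4763, -0.8427, 1162.6164], [-0.0239, -0.8734, -0.4865, 740.2927], [0.0, 0.0, 0.0, 1.0]]
{'clock': 0.1, 'qpos': array([ 1.2322106 ,  0.62925925,  0.03842946,  1.51826871, -0.02696492,
        0.99631259, -0.01997594]), 'qd': array([-0.00051218,  0.00014559, -0.00062823, -0.00348937,  0.00132272,
        0.00114823,  0.00065418]), 'tau': array([ 3.38567770e-03, -5.64531040e+01,  1.23073909e+00, -1.93971705e+01,
        1.12999423e-02,  5.48339303e-03, -4.12514950e-06]), 'eef_pos': array([ 174.99545635, -625.41296417,  230.47691695]), 'tool_rot': array([-3.13986276e+00,  3.83102723e-05,  2.72841265e-01]), 'force': array([ 0.0231611 ,  0.46045374, -0.77559094]), 'torque': array([ 0.02627869, -0.00926847, -0.02273573]), 'gripper_force': 0.0, 'width': 85.45029072583243}
```

View pics/top0.png

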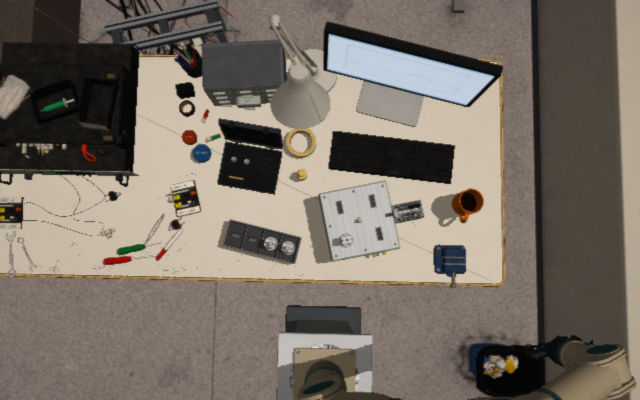

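View pics/side0.png

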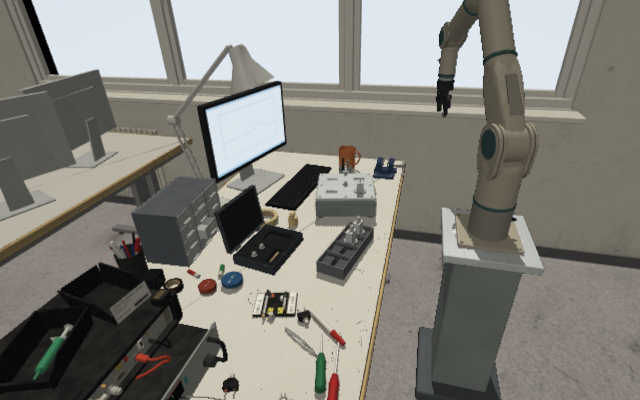

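The top view shows the table around (358,220) with one mount at the near-left slot (346,240), the tray around (260,242) with two mounts at (270,243) and (288,248), and the lock around (408,211). I'll zoom in for detail.

Run:
```python
import cv2,numpy as np
t=cv2.imread("pics/top0.png");s=cv2.imread("pics/side0.png")
cv2.imwrite("pics/crop_top.png",cv2.resize(t[175:270,310:435],None,fx=6,fy=6,interpolation=cv2.INTER_CUBIC))
a=cv2.resize(t[210:270,215:305],None,fx=6,fy=6,interpolation=cv2.INTER_CUBIC)
cv2.imwrite("pics/crop_tray.png",a)
cv2.imwrite("pics/crop_side.png",cv2.resize(s[140:285,300:415],None,fx=4,fy=4,interpolation=cv2.INTER_CUBIC))
```

```text
(no output)
```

View pics/crop_top.png

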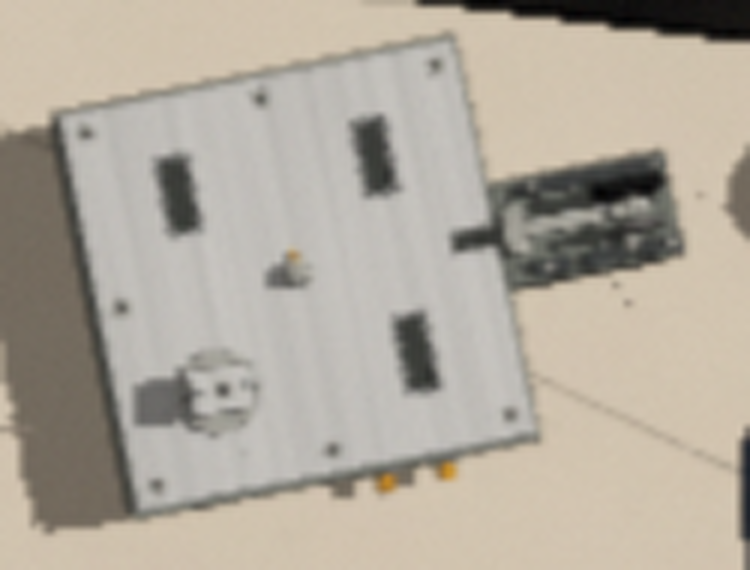

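View pics/crop_tray.png

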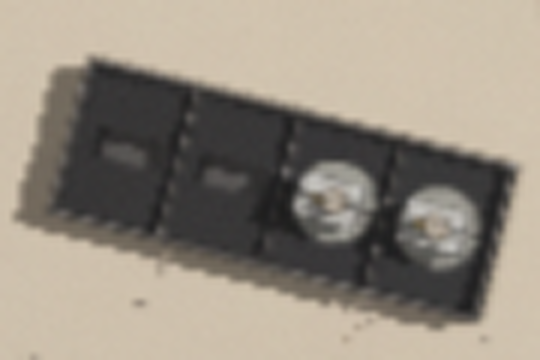

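View pics/crop_side.png

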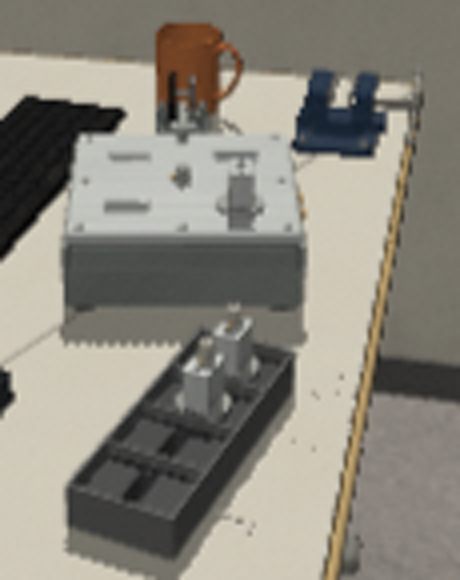

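One bare mount is in slot_0 (crop_top 222,390). Two sensor mounts stand in the right-hand compartments (crop_tray 335,200 and 435,228), the two left cut-outs are free, and the lock grip is at crop_top ~(590,215). Next I'll turn these into positions.

```bash
cat > h.py <<'E'
from cell import *
import cv2,numpy as np
def ray(n,u,v,z):
    c=camera_info(n);T=np.array(c["T"]);d=T[:3,:3]@np.array([(u-c["cx"])/c["fx"],(v-c["cy"])/c["fy"],1])
    return T[:3,3]+d*(z-T[2,3])/d[2]
def proj(n,p):
    c=camera_info(n);T=np.array(c["T"]);q=T[:3,:3].T@(np.array(p,float)-T[:3,3])
    return q[0]/q[2]*c["fx"]+c["cx"],q[1]/q[2]*c["fy"]+c["cy"]
def st():
    s=read_state();r=s["tool_rot"];print("t",round(s["clock"],2),"pos",np.round(s["eef_pos"],1),"rpy",np.round(np.degrees(r),2),"F",np.round(s["force"],1),"w",round(s["width"],1),"gf",round(s["gripper_force"],1),"j7",np.round(s["qpos"],2));return s
from scipy.spatial.transform import Rotation as R
def delta(x,y,z,yawdeg):
    s=st();A=R.from_euler('xyz',s["tool_rot"]);B=R.from_euler('xyz',[180,0,yawdeg],degrees=True)
    d=A.inv().apply(np.array([x,y,z])-s["eef_pos"]);a=(A.inv()*B).as_rotvec();print("delta",np.round(d,1),np.round(a,4));return d,a
E
python3 - <<'E'
from h import *
t=cv2.imread("pics/top0.png");g=cv2.cvtColor(t,cv2.COLOR_BGR2GRAY)
def blobs(x0,y0,x1,y1,z,th,name):
    # weighted centroids on 4x upsample
    k=8;c=cv2.resize(g[y0:y1,x0:x1],None,fx=k,fy=k,interpolation=cv2.INTER_CUBIC);m=(c<th).astype(np.uint8)
    for q in cv2.findContours(m,0,2)[0]:
        if cv2.contourArea(q)<15*k*k: continue
        r=cv2.minAreaRect(q);b=cv2.boxPoints(r);w=np.array([ray("top",(p[0]+.5)/k-.5+x0,(p[1]+.5)/k-.5+y0,z)[:2] for p in b])
        e=[w[1]-w[0],w[2]-w[1]];L=max(e,key=np.linalg.norm);S=min(e,key=np.linalg.norm)
        print(name,"c",np.round(w.mean(0),1),"size",np.round(np.linalg.norm(L),1),np.round(np.linalg.norm(S),1),"ang",np.round(np.degrees(np.arctan2(L[1],L[0]))%180,1))
for b in[(330,190,350,220,"s1"),(364,190,380,212,"s3"),(370,222,390,245,"s2")]:blobs(*b[:4],85,110,b[4])
blobs(215,210,305,270,41,75,"tray")
blobs(312,175,405,265,85,150,"x")
hsv=cv2.cvtColor(t,cv2.COLOR_BGR2HSV)
# plate outline: bright, low saturation
k=6;c=cv2.resize(t[172:270,308:412],None,fx=k,fy=k,interpolation=cv2.INTER_CUBIC);h=cv2.cvtColor(c,cv2.COLOR_BGR2HSV)
m=((h[...,1]<25)&(h[...,2]>140)).astype(np.uint8);m=cv2.morphologyEx(m,cv2.MORPH_OPEN,np.ones((25,25)))
q=max(cv2.findContours(m,0,2)[0],key=cv2.contourArea);r=cv2.minAreaRect(q);b=cv2.boxPoints(r)
w=np.array([ray("top",(p[0]+.5)/k-.5+308,(p[1]+.5)/k-.5+172,85)[:2] for p in b]);print("plate",w.round(1).tolist(),w.mean(0).round(1))
print(np.linalg.norm(w[1]-w[0]),np.linalg.norm(w[2]-w[1]),np.degrees(np.arctan2(*(w[1]-w[0])[::-1])))
c=cv2.resize(g[195:230,385:430],None,fx=16,fy=16,interpolation=cv2.INTER_CUBIC);cv2.imwrite("pics/lock.png",c)
print([np.round(ray("top",310+x/6-.42,175+y/6-.42,z)[:2],1) for x,y,z in[(222,390,129),(590,215,121)]])
print([np.round(ray("top",215+x/6-.42,210+y/6-.42,z)[:2],1) for x,y,z in[(328,200,91),(432,227,91),(125,152,28),(226,179,28)]])
E
```

```text
s1 c [573.9 -37.2] size 41.3 16.9 ang 12.6
s3 c [ 597.1 -144.6] size 40.8 16.8 ang 12.7
s2 c [ 489.6 -168.2] size 41.7 16.9 ang 13.0
tray c [457.5 220.4] size 247.7 88.8 ang 76.8
x c [461.6 -35.3] size 41.3 35.1 ang 91.1
x c [ 489.6 -168.3] size 45.4 21.3 ang 12.2
x c [530.3 -96. ] size 21.9 19.6 ang 119.2
x c [ 555.8 -221.4] size 71.1 64.1 ang 100.0
x c [574.2 -37. ] size 45.3 21.3 ang 12.1
x c [ 596.9 -144.6] size 45.5 21.7 ang 11.7
x c [519.2 -82.3] size 287.8 229.0 ang 97.9
x c [ 678.  -208.2] size 85.8 13.8 ang 91.0
plate [[617.6, 28.6], [665.8, -190.0], [446.9, -234.9], [399.4, -19.0]] [ 532.4 -103.8]
223.87512533547388 223.50940976779154 -77.56086017507926
[array([466. , -60.6]), array([ 563.7, -256.6])]
[array([451.4, 189.5]), array([437.9, 132.5]), array([477.6, 311.4]), array([463.4, 253.6])]
```

View pics/lock.png

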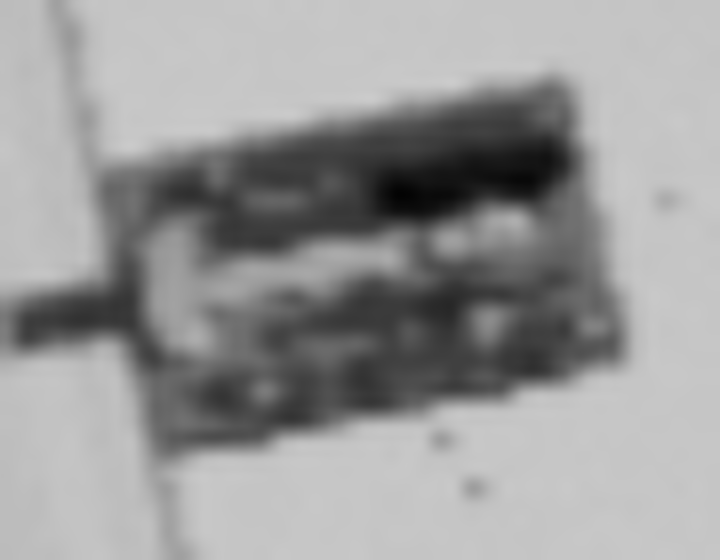

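The lock crop shows the black wall at about (380–570, 130–210), the grey tab below it at about (400–540, 210–265), and the bolt at the plate edge at about (20–130, 320). Next I'll cross-check with the side view.

Run:
```python
from h import *
f=lambda x,y,z:ray("top",385+x/16-.47,195+y/16-.47,z)[:2]
C=np.array([531.75,-102.7]);a=np.radians(12.4);X=np.array([np.cos(a),np.sin(a)]);Y=np.array([-X[1],X[0]])
for n,p in dict(wallL=(380,200,121),wallR=(572,160,121),wallFar=(480,140,121),wallmid=(475,178,121),tabmid=(480,235,121),tabnear=(480,262,121)).items():
    w=f(*p);print(n,w.round(1),"lx,ly",np.round([(w-C)@X,(w-C)@Y],1))
s=cv2.imread("pics/side0.png")
for ly in(-150,-165,-180):
    w=C+Y*ly;print(ly,w.round(1),"side px",np.round(proj("side",[*w,121]),1))
cv2.imwrite("pics/lockside.png",cv2.resize(s[150:195,325:385],None,fx=12,fy=12,interpolation=cv2.INTER_CUBIC))
```

```text
wallL [ 574.6 -257.7] lx,ly [   8.6 -160.6]
wallR [ 583.4 -296.2] lx,ly [   8.9 -200.1]
wallFar [ 587.1 -277.7] lx,ly [  16.5 -182.8]
wallmid [ 579.4 -276.7] lx,ly [   9.2 -180.2]
tabmid [ 568.  -277.8] lx,ly [  -2.2 -178.8]
tabnear [ 562.5 -277.8] lx,ly [  -7.5 -177.6]
-150 [ 564.  -249.2] side px [344.5 161.5]
-165 [ 567.2 -263.9] side px [344.5 160.2]
-180 [ 570.4 -278.5] side px [344.5 158.8]
```

View pics/lockside.png

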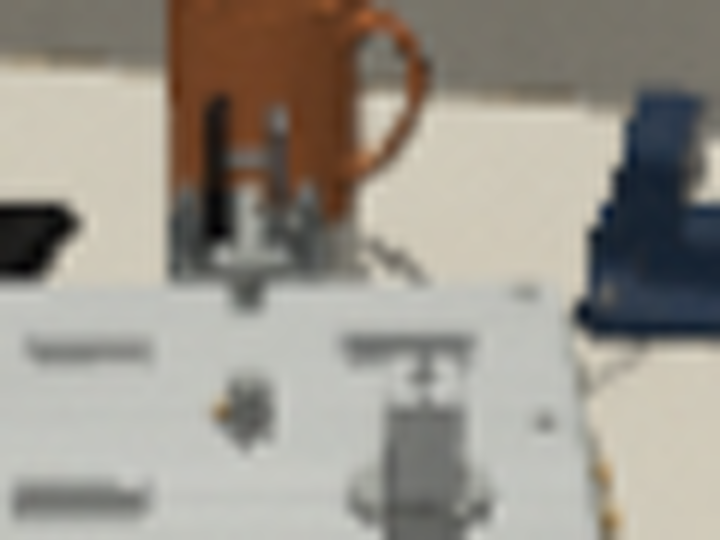

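```bash
python3 -c "
from h import *
delta(570.2,-277.5,200,102.4)"
```

```text
t 0.1 pos [ 175.  -625.4  230.5] rpy [-179.9     0.     15.63] F [ 0.   0.5 -0.8] w 85.5 gf 0.0 j7 [ 1.23  0.63  0.04  1.52 -0.03  1.   -0.02]
delta [ 474.3 -228.5   30.9] [-1.4000e-03 -1.3000e-03 -1.5144e+00]
```

Emit:
{"method": "play_rows", "body": {
  "deltas": [48, -23, 0, 0, 0, -0.15, 0.7, 95, -46, 0, 0, 0, -0.3, 0.7, 142, -69, 0, 0, 0, -0.45, 0.7, 190, -92, 0, 0, 0, -0.6, 0.7, 237, -115, 0, 0, 0, -0.75, 0.7, 285, -137, 0, 0, 0, -0.9, 0.7, 332, -160, 0, 0, 0, -1.05, 0.7, 380, -183, 0, 0, 0, -1.2, 0.7, 427, -206, 10, -0.001, -0.001, -1.36, 0.7, 474, -228.5, 30, -0.0014, -0.0013, -1.514, 0.7]
}}

```text
clock: 1.35
eef_pos: [571.6, -277.3, 201.5]
tool_rot: [3.14, 0.003, 1.792]
force: [0.3, -1.1, -0.4]
width: 59.6
gripper_force: 0.0
```

```bash
python3 -c "
from h import *
delta(570.2,-277.5,130,102.4)"
```

```text
t 1.35 pos [ 571.6 -277.3  201.5] rpy [1.7992e+02 1.7000e-01 1.0265e+02] F [ 0.3 -1.1 -0.4] w 59.6 gf 0.0 j7 [ 0.63  0.66 -0.37  1.59  0.28  0.94  0.38]
delta [ 0.3 -1.5 71.5] [0.0014 0.0029 0.0044]
```

Emit:
{"method": "play_rows", "body": {
  "deltas": [0.3, -1.5, 40, 0.001, 0.003, 0.004, 0.7, 0.3, -1.5, 80, 0.001, 0.003, 0.004, 0.7, 0.3, -1.5, 117, 0.001, 0.003, 0.004, 0.7, 0.3, -1.5, 117, 0.001, 0.003, 0.004, 0.6, 0.3, -1.5, 117, 0.001, 0.003, 0.004, 0.5]
}}

```text
clock: 1.98
eef_pos: [569.4, -278.7, 85.4]
tool_rot: [3.141, -0.001, 1.783]
force: [0.2, 0.1, 0.2]
width: 42.7
gripper_force: 0.0
```

```bash
python3 -c "
from h import *
delta(570.2,-277.5,84,102.4)
for n,b,f in(('top',(390,185,440,230),8),('side',(320,140,380,190),8)):
    im=get_image(n)[:,:,::-1];cv2.imwrite(f'pics/l1{n}.png',cv2.resize(im[b[1]:b[3],b[0]:b[2]],None,fx=f,fy=f,interpolation=cv2.INTER_CUBIC))
a=cv2.imread('pics/l1top.png');b=cv2.imread('pics/l1side.png');c=np.zeros((400,800,3),np.uint8);c[:360,:400]=a[:400,:400];c[:400,400:]=b[:,:400];cv2.imwrite('pics/l1.png',c)
"
```

```text
t 1.98 pos [ 569.4 -278.7   85.4] rpy [ 1.7997e+02 -3.0000e-02  1.0214e+02] F [0.2 0.1 0.2] w 42.7 gf 0.0 j7 [ 0.6   0.8  -0.32  1.68  0.34  0.72  0.32]
delta [1.  1.  1.4] [ 0.0006 -0.0005 -0.0045]
```

View pics/l1.png

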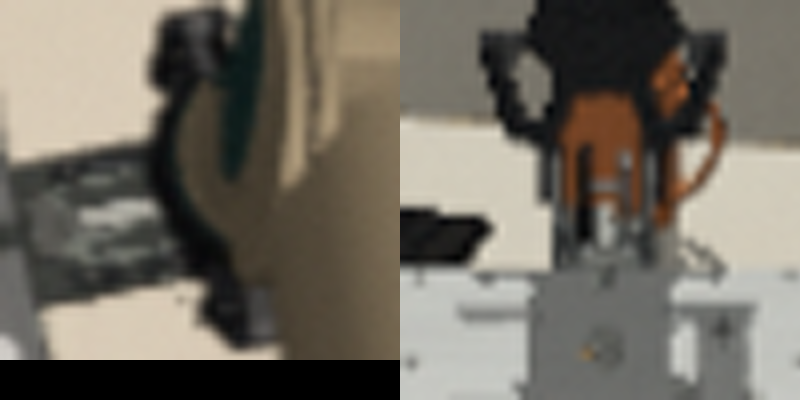

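The right half of l1 shows the fingers on either side of the wall (582) and tab (625), about centred. Next: close slowly.

Emit:
{"method": "play_rows", "body": {
  "deltas": [1, 1, 1, 0, 0, -0.0045, 0.4, 1, 1, 1, 0, 0, -0.0045, 0.33, 1, 1, 1, 0, 0, -0.0045, 0.28, 1, 1, 1, 0, 0, -0.0045, 0.26, 1, 1, 1, 0, 0, -0.0045, 0.25, 1, 1, 1, 0, 0, -0.0045, 0.25]
}}

```text
clock: 2.82
eef_pos: [571.6, -277.1, 84.4]
tool_rot: [3.138, 0.0, 1.788]
force: [4.7, 0.6, 6.3]
width: 21.9
gripper_force: 11.5
```

Emit:
{"method": "play_rows", "body": {
  "deltas": [6, 0, 0, 0, 0, 0, 0.25, 14, 0, 0, 0, 0, 0, 0.25, 22, 0, 0, 0, 0, 0, 0.25, 28, 0, 0, 0, 0, 0, 0.25, 31, 0, 0, 0, 0, 0, 0.25, 31, 0, 0, 0, 0, 0, 0.25]
}}

```text
clock: 3.58
eef_pos: [565.3, -247.7, 84.4]
tool_rot: [3.138, 0.002, 1.787]
force: [5.4, -1.1, 4.7]
width: 21.7
gripper_force: 12.1
```

```bash
python3 -c "
from h import *
s=st();d=s['eef_pos'][:2]-[571.6,-277.1];a=np.radians(12.4);print(d@[-np.sin(a),np.cos(a)],d@[np.cos(a),np.sin(a)])"
```

```text
t 3.58 pos [ 565.3 -247.7   84.4] rpy [1.7978e+02 9.0000e-02 1.0241e+02] F [ 5.4 -1.1  4.7] w 21.7 gf 12.1 j7 [ 0.56  0.78 -0.31  1.73  0.35  0.68  0.28]
30.04176591545122 0.113048056335455
```

Emit:
{"method": "play_rows", "body": {
  "deltas": [3, 0, 0, 0, 0, 0, 0.25, 3, 0, 0, 0, 0, 0, 0.25]
}}

```text
clock: 3.82
eef_pos: [565.2, -247.6, 84.4]
tool_rot: [3.137, 0.005, 1.786]
force: [7.0, -6.8, 2.2]
width: 21.7
gripper_force: 12.5
```

Emit:
{"method": "play_rows", "body": {
  "deltas": [0, 0, 0, 0, 0, 0, 0.3, 0, 0, 0, 0, 0, 0, 0.5, 0, 0, 0, 0, 0, 0, 0.6, 0, 0, -40, 0, 0, 0, 0.6, 0, 0, -100, 0, 0, 0, 0.6, 50, 30, -110, 0, 0, 0, 0.6, 100, 60, -110, 0, 0, 0, 0.6, 160, 60, -110, 0, 0, 0, 0.6]
}}

```text
clock: 4.82
eef_pos: [587.6, -72.3, 193.3]
tool_rot: [3.141, -0.002, 1.788]
force: [0.9, 0.6, -0.1]
width: 51.3
gripper_force: 0.0
```

```bash
python3 -c "
from h import *
delta(466.4,-60.8,97,102.4)
c=np.zeros((400,800,3),np.uint8)
for i,(n,b) in enumerate((('top',(385,190,435,240)),('side',(320,150,370,200)))):
    im=get_image(n)[:,:,::-1];cv2.imwrite(f'pics/{n}2.png',im);c[:,400*i:400*i+400]=cv2.resize(im[b[1]:b[3],b[0]:b[2]],None,fx=8,fy=8,interpolation=cv2.INTER_CUBIC)
cv2.imwrite('pics/l2.png',c)
"
```

```text
t 4.83 pos [587.6 -72.3 193.3] rpy [ 1.7994e+02 -1.4000e-01  1.0243e+02] F [ 0.9  0.6 -0.1] w 51.3 gf 0.0 j7 [ 0.31  0.61 -0.36  1.72  0.27  0.86  0.04]
delta [  37.1 -116.    96.3] [ 0.001  -0.0024  0.0006]
```

View pics/l2.png

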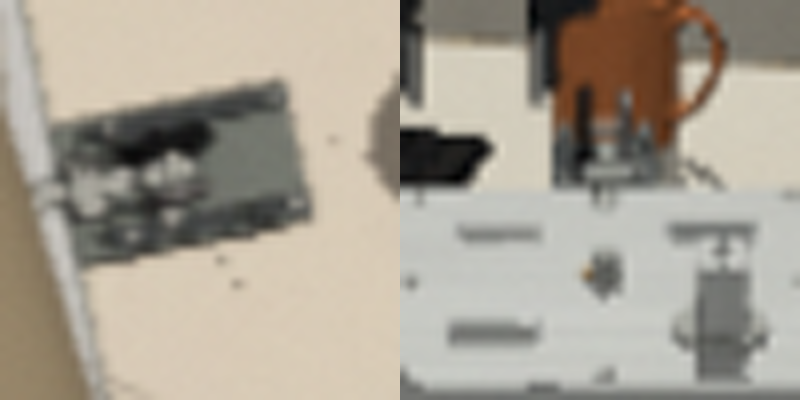

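The lock has slid in (its bolt meets the plate edge at about (45,190)) and the tab stands clear of the wall (582 to 625), so it is latched. Next is the bare mount.

Emit:
{"method": "play_rows", "body": {
  "deltas": [18, -58, 0, 0, 0, 0, 0.6, 37, -116, 0, 0, 0, 0, 0.6, 37, -116, 40, 0, 0, 0, 0.6, 37, -116, 75, 0, 0, 0, 0.6, 37, -116, 96, 0, 0, 0, 0.6, 37, -116, 96, 0, 0, 0, 0.45]
}}

```text
clock: 5.68
eef_pos: [463.3, -63.3, 96.3]
tool_rot: [-3.136, -0.003, 1.788]
force: [0.9, -0.3, -0.2]
width: 38.5
gripper_force: 0.0
```

```bash
python3 -c "
from h import *
delta(466.4,-60.8,97,102.4)"
```

```text
t 5.67 pos [463.3 -63.3  96.3] rpy [-1.7970e+02 -1.6000e-01  1.0246e+02] F [ 0.9 -0.3 -0.2] w 38.5 gf 0.0 j7 [ 0.27  0.61 -0.28  2.12  0.37  0.45 -0.08]
delta [ 1.7  3.6 -0.7] [-0.0052 -0.0028  0.001 ]
```

Emit:
{"method": "play_rows", "body": {
  "deltas": [1.2, 2.6, 0, -0.004, -0.002, 0, 0.45, 1.2, 2.6, 0, -0.004, -0.002, 0, 0.45]
}}

```text
clock: 5.92
eef_pos: [468.2, -61.7, 98.6]
tool_rot: [3.136, 0.001, 1.788]
force: [0.3, -0.3, -0.5]
width: 38.1
gripper_force: 0.0
```

```bash
python3 -c "
from h import *
delta(466.4,-60.8,97,102.4)"
```

```text
t 5.92 pos [468.2 -61.7  98.6] rpy [1.7971e+02 7.0000e-02 1.0242e+02] F [ 0.3 -0.3 -0.5] w 38.1 gf 0.0 j7 [ 0.26  0.61 -0.28  2.12  0.37  0.45 -0.09]
delta [ 1.3 -1.6  1.6] [0.0051 0.0011 0.0004]
```

Emit:
{"method": "play_rows", "body": {
  "deltas": [0.5, -0.5, 1, 0, 0, 0, 0.45, 0.5, -0.5, 1, 0, 0, 0, 0.3, 0.5, -0.5, 1, 0, 0, 0, 0.2, 0.5, -0.5, 1, 0, 0, 0, 0.15, 0.5, -0.5, 1, 0, 0, 0, 0.15]
}}

```text
clock: 6.55
eef_pos: [466.9, -61.7, 97.1]
tool_rot: [3.138, 0.001, 1.787]
force: [-1.2, -0.3, 5.5]
width: 23.1
gripper_force: 58.9
```

```bash
python3 -c "
from h import *
delta(466.4,-60.8,97,102.4)"
```

```text
t 6.55 pos [466.9 -61.7  97.1] rpy [1.7980e+02 6.0000e-02 1.0239e+02] F [-1.2 -0.3  5.5] w 23.1 gf 58.9 j7 [ 0.26  0.61 -0.28  2.12  0.37  0.45 -0.09]
delta [ 1.  -0.3  0.1] [ 0.0034  0.0011 -0.0002]
```

Emit:
{"method": "play_rows", "body": {
  "deltas": [0, 0, 0, 0, 0, -0.175, 0.15, 0, 0, 0, 0, 0, -0.35, 0.15, 0, 0, 0, 0, 0, -0.524, 0.15, 0, 0, 0, 0, 0, -0.698, 0.15, 0, 0, 0, 0, 0, -0.873, 0.15, 0, 0, 0, 0, 0, -1.047, 0.15, 0, 0, 0, 0, 0, -1.222, 0.15, 0, 0, 0, 0, 0, -1.396, 0.15, 0, 0, 0, 0, 0, -1.571, 0.15, 0, 0, 0, 0, 0, -1.571, 0.15]
}}

```text
clock: 7.8
eef_pos: [467.7, -60.8, 97.1]
tool_rot: [3.141, 0.006, -2.924]
force: [0.8, 0.9, 4.4]
width: 23.2
gripper_force: 59.0
```

```bash
python3 -c "
from h import *
delta(466.4,-60.8,97,192.4)"
```

```text
t 7.8 pos [467.7 -60.8  97.1] rpy [ 179.98    0.32 -167.52] F [0.8 0.9 4.4] w 23.2 gf 59.0 j7 [ 0.55  0.7  -0.71  2.12  0.81  0.62  1.04]
delta [1.3 0.3 0.1] [0.0004 0.0055 0.0014]
```

Emit:
{"method": "play_rows", "body": {
  "deltas": [0, 0, -8, 0, 0.004, 0.001, 0.15, 0, 0, -18, 0, 0.004, 0.001, 0.15, 0, 0, -30, 0, 0.004, 0.001, 0.15, 0, 0, -70, 0, 0.004, 0.001, 0.15, 0, 0, -110, 0, 0.004, 0.001, 0.15]
}}

```text
clock: 8.43
eef_pos: [466.0, -61.5, 208.2]
tool_rot: [-3.141, -0.001, -2.926]
force: [1.1, -1.3, -1.9]
width: 23.3
gripper_force: 58.8
```

```bash
cat > tray.py <<'E'
from h import *
def tray(im,box=(200,190,315,285),th=75):
    g=cv2.cvtColor(im,cv2.COLOR_RGB2GRAY);x0,y0,x1,y1=box;k=6
    c=cv2.resize(g[y0:y1,x0:x1],None,fx=k,fy=k,interpolation=cv2.INTER_CUBIC)
    q=max(cv2.findContours((c<th).astype(np.uint8),0,2)[0],key=cv2.contourArea)
    b=cv2.boxPoints(cv2.minAreaRect(q));w=np.array([ray("top",(p[0]+.5)/k-.5+x0,(p[1]+.5)/k-.5+y0,41)[:2] for p in b])
    e=[w[1]-w[0],w[2]-w[1]];L=max(e,key=np.linalg.norm);a=np.arctan2(L[1],L[0])%np.pi
    o=w.mean(0);print("tray",o.round(1),np.degrees(a).round(2),[np.linalg.norm(v).round(1) for v in e])
    for d in(-90,-30,30,90):print(d,(o+d*np.array([np.cos(a),np.sin(a)])).round(1))
    return o,a
E
python3 - <<'E'
from tray import *
st()
im=get_image("top");cv2.imwrite("pics/top3.png",im[:,:,::-1]);o,a=tray(im)
sd=get_image("side");cv2.imwrite("pics/side3.png",sd[:,:,::-1])
c=np.zeros((420,800,3),np.uint8)
c[:360]=cv2.resize(im[195:276,200:380,::-1],(800,360),interpolation=cv2.INTER_CUBIC)
cv2.imwrite("pics/v3.png",c[:360])
E
```

```text
t 8.43 pos [466.  -61.5 208.2] rpy [-1.7998e+02 -9.0000e-02 -1.6763e+02] F [ 1.1 -1.3 -1.9] w 23.3 gf 58.8 j7 [ 0.69  0.54 -0.9   2.01  0.57  0.86  1.25]
tray [456.7 219. ] 76.81 [np.float64(89.4), np.float64(250.3)]
-90 [436.1 131.4]
-30 [449.8 189.8]
30 [463.5 248.2]
90 [477.2 306.6]
```

View pics/v3.png

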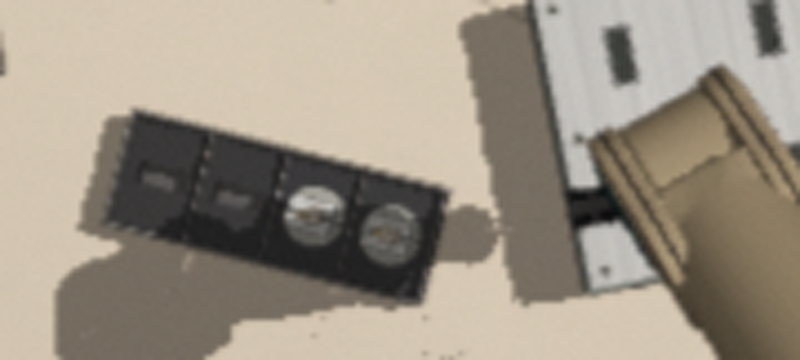

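The tray has not moved (corners at about (135,112), (447,190), (420,300), (110,220)), and the bare mount is in the hand, out of its slot. I'll refine the tray position with collar circles.

Run:
```python
from h import *
for f in("pics/top0.png","pics/top3.png"):
    g=cv2.cvtColor(cv2.imread(f),cv2.COLOR_BGR2GRAY);k=6;x0,y0,x1,y1=255,228,305,265
    c=cv2.resize(g[y0:y1,x0:x1],None,fx=k,fy=k,interpolation=cv2.INTER_CUBIC)
    x1=300
    m=(c>90).astype(np.uint8);m[:, :]=m
    for q in cv2.findContours(m,0,2)[0]:
        (u,v),r=cv2.minEnclosingCircle(q)
        if 25<r<60: 
            px=(u+.5)/k-.5+x0,(v+.5)/k-.5+y0;print(f,np.round(ray("top",*px,34)[:2],1),"r",round(r/k*3.38,1))
```

```text
pics/top0.png [438.6 132.5] r 23.8
pics/top0.png [452.2 191.1] r 24.0
pics/top3.png [443.2 134.7] r 22.3
pics/top3.png [455.  191.4] r 23.3
```

```bash
python3 -c "
from h import *
delta(464.5,248.4,130,76.8)"
```

```text
t 8.53 pos [468.9 -61.1 210.6] rpy [-179.82    0.36 -167.66] F [ 0.6 -0.1 -1.3] w 23.4 gf 59.0 j7 [ 0.69  0.54 -0.91  2.01  0.57  0.86  1.25]
delta [-61.3 303.5  80.1] [0.0044 0.0071 2.0166]
```

Emit:
{"method": "play_rows", "body": {
  "deltas": [-6, 30, 0, 0, 0, 0.18, 0.15, -12, 60, 0, 0, 0, 0.36, 0.15, -18, 90, 0, 0, 0, 0.54, 0.15, -24, 121, 0, 0, 0, 0.72, 0.15, -30, 151, 0, 0, 0, 0.9, 0.15, -37, 182, 0, 0, 0, 1.08, 0.15, -43, 212, 0, 0, 0, 1.26, 0.15, -49, 243, 0, 0, 0, 1.44, 0.15, -55, 273, 20, 0, 0, 1.62, 0.15, -61, 303, 40, 0, 0, 1.8, 0.15]
}}

```text
clock: 9.78
eef_pos: [460.8, 248.0, 165.7]
tool_rot: [-3.141, 0.001, 1.551]
force: [-0.3, -0.5, -1.8]
width: 23.2
gripper_force: 58.9
```

```bash
python3 -c "
from h import *
delta(464.5,248.4,100,76.8)"
```

```text
t 9.78 pos [460.8 248.  165.7] rpy [-1.7995e+02  8.0000e-02  8.8880e+01] F [-0.3 -0.5 -1.8] w 23.2 gf 58.9 j7 [-0.32  0.56 -0.34  1.93  0.28  0.7  -0.84]
delta [ 0.5  3.8 65.7] [-0.0007  0.0015  0.2108]
```

Emit:
{"method": "play_rows", "body": {
  "deltas": [0.5, 3, 20, 0, 0, 0.11, 0.15, 0.5, 3, 45, 0, 0, 0.21, 0.15, 0.5, 3, 65, 0, 0, 0.211, 0.15, 0.5, 3, 65, 0, 0, 0.211, 0.15, 0.5, 3, 65, 0, 0, 0.211, 0.15]
}}

```text
clock: 10.4
eef_pos: [464.2, 248.0, 101.8]
tool_rot: [-3.141, 0.001, 1.346]
force: [-0.5, -0.2, -1.1]
width: 23.3
gripper_force: 59.0
```

Run:
```python
from tray import *
delta(464.5,248.4,41,76.8)
im=get_image("top");cv2.imwrite("pics/top4.png",im[:,:,::-1]);
sd=get_image("side")
cv2.imwrite("pics/v4.png",np.hstack([cv2.resize(im[200:280,210:310,::-1],(400,320),interpolation=cv2.INTER_CUBIC),cv2.resize(sd[195:275,310:410,::-1],(400,320),interpolation=cv2.INTER_CUBIC)]))
```

```text
t 10.4 pos [464.2 248.  101.8] rpy [-1.7999e+02  4.0000e-02  7.7140e+01] F [-0.5 -0.2 -1.1] w 23.3 gf 59.0 j7 [-0.39  0.65 -0.24  1.97  0.28  0.55 -1.04]
delta [ 0.5  0.2 60.8] [-0.0002  0.0006  0.0059]
```

View pics/v4.png

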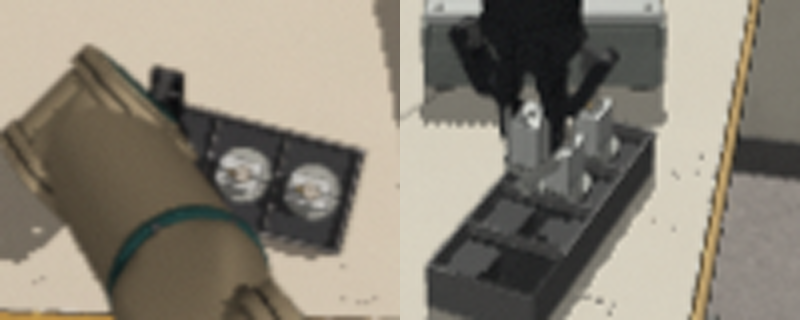

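The bare mount is in the hand above the tray (side half at (528,140)), and the tray is unmoved. Next: lower it.

Emit:
{"method": "play_rows", "body": {
  "deltas": [0.3, 0, 20, 0, 0, 0.006, 0.15, 0.3, 0, 36, 0, 0, 0.006, 0.15, 0.3, 0, 42, 0, 0, 0.006, 0.15, 0.3, 0, 48, 0, 0, 0.006, 0.15, 0.3, 0, 54, 0, 0, 0.006, 0.15, 0.3, 0, 58, 0, 0, 0.006, 0.15]
}}

```text
clock: 11.25
eef_pos: [464.2, 248.1, 43.2]
tool_rot: [-3.141, 0.001, 1.34]
force: [0.1, -0.3, -1.0]
width: 23.4
gripper_force: 59.1
```

Emit:
{"method": "play_rows", "body": {
  "deltas": [0, 0, 2, 0, 0, 0, 0.15, 0, 0, 3.5, 0, 0, 0, 0.15]
}}

```text
clock: 11.5
eef_pos: [464.2, 248.1, 40.1]
tool_rot: [-3.141, 0.001, 1.34]
force: [-2.9, -1.2, 15.0]
width: 23.3
gripper_force: 61.4
```

Seated. Release, rise, and re-measure before gripping the mount at −30.

Emit:
{"method": "play_rows", "body": {
  "deltas": [0, 0, -0.5, 0, 0, 0, 0.3, 0, 0, -0.5, 0, 0, 0, 0.48, 0, 0, -0.5, 0, 0, 0, 0.48, 0, 0, -25, 0, 0, 0, 0.48, 0, 0, -65, 0, 0, 0, 0.5, 0, 0, -100, 0, 0, 0, 0.5, -40, 0, -100, 0, 0, 0, 0.5, -58, 0, -100, 0, 0, 0, 0.5]
}}

```text
clock: 12.5
eef_pos: [450.4, 189.5, 140.2]
tool_rot: [-3.141, 0.002, 1.339]
force: [-0.1, -0.7, 0.4]
width: 42.4
gripper_force: 0.0
```

Run:
```python
from tray import *
delta(452.2,190.9,140,76.8)
im=get_image("top");cv2.imwrite("pics/top5.png",im[:,:,::-1]);
sd=get_image("side");cv2.imwrite("pics/side5.png",sd[:,:,::-1])
cv2.imwrite("pics/v5.png",np.hstack([cv2.resize(im[200:280,210:310,::-1],(400,320),interpolation=cv2.INTER_CUBIC),cv2.resize(sd[195:275,310:410,::-1],(400,320),interpolation=cv2.INTER_CUBIC)]))
# calibrate: where do known block positions project
for p in[(438.6,132.5),(452.2,191.1),(464.7,249.3)]:print(p,np.round(proj("side",[*p,72]),1),np.round(proj("top",[*p,72]),1))
```

```text
t 12.5 pos [450.4 189.5 140.2] rpy [-1.7998e+02  1.4000e-01  7.6690e+01] F [-0.1 -0.7  0.4] w 42.4 gf 0.0 j7 [-0.27  0.55 -0.27  2.04  0.26  0.58 -0.95]
delta [1.8 1.4 0.2] [-0.0004  0.0024 -0.0019]
(438.6, 132.5) [357.2 221.2] [286.9 247.3]
(452.2, 191.1) [349.9 230.2] [269.3 242.8]
(464.7, 249.3) [342.4 239.8] [251.8 238.7]
```

View pics/v5.png

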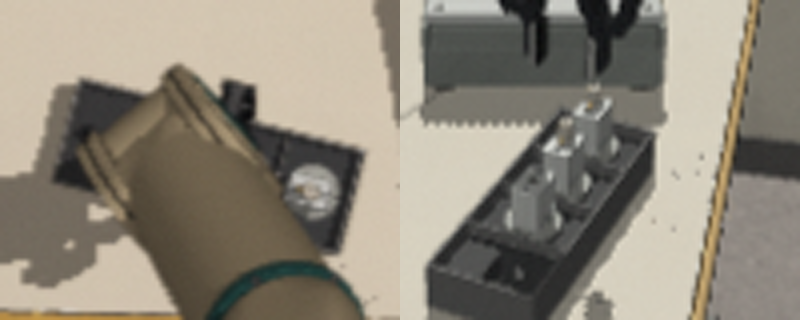

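The bare mount stands upright in the +30 compartment (side half at (533,200)), and the other two mounts are still upright. Next I descend on the −30 mount.

Emit:
{"method": "play_rows", "body": {
  "deltas": [1.3, 1, 0, 0, 0.002, -0.002, 0.5, 1.3, 1, 40, 0, 0.002, -0.002, 0.5, 1.3, 1, 75, 0, 0.002, -0.002, 0.5, 1.3, 1, 96, 0, 0.002, -0.002, 0.5, 1.3, 1, 96, 0, 0.002, -0.002, 0.5, 1.3, 1, 96, 0, 0.002, -0.002, 0.5]
}}

```text
clock: 13.35
eef_pos: [452.6, 193.8, 44.3]
tool_rot: [3.142, -0.002, 1.343]
force: [-0.6, -0.3, 0.3]
width: 42.5
gripper_force: 0.0
```

```bash
python3 -c "
from h import *
delta(452.2,190.9,43,76.8)"
```

```text
t 13.35 pos [452.6 193.8  44.3] rpy [ 1.800e+02 -1.200e-01  7.696e+01] F [-0.6 -0.3  0.3] w 42.5 gf 0.0 j7 [-0.34  0.72 -0.18  2.09  0.34  0.35 -1.03]
delta [-2.9  0.3  1.3] [ 0.     -0.0021  0.0029]
```

Emit:
{"method": "play_rows", "body": {
  "deltas": [-2, 0.3, 1, 0, -0.001, 0.002, 0.5, -2, 0.3, 1, 0, -0.001, 0.002, 0.45, -2, 0.3, 1, 0, -0.001, 0.002, 0.45]
}}

```text
clock: 13.72
eef_pos: [452.3, 190.7, 43.4]
tool_rot: [3.141, -0.001, 1.34]
force: [-0.5, -0.5, -0.4]
width: 38.7
gripper_force: 0.0
```

```bash
python3 -c "
from h import *
delta(452.2,190.9,43,76.8)"
```

```text
t 13.72 pos [452.3 190.7  43.4] rpy [ 1.7998e+02 -3.0000e-02  7.6780e+01] F [-0.5 -0.5 -0.4] w 38.7 gf 0.0 j7 [-0.34  0.73 -0.17  2.1   0.35  0.35 -1.03]
delta [ 0.2 -0.2  0.4] [ 0.0003 -0.0006 -0.0004]
```

Grip and lift.

Emit:
{"method": "play_rows", "body": {
  "deltas": [0, 0, 0, 0, 0, 0, 0.3, 0, 0, 0, 0, 0, 0, 0.2, 0, 0, 0, 0, 0, 0, 0.15, 0, 0, 0, 0, 0, 0, 0.15, 0, 0, -12, 0, 0, 0, 0.15, 0, 0, -30, 0, 0, 0, 0.15, 0, 0, -70, 0, 0, 0, 0.15, 0, 0, -120, 0, 0, 0, 0.15, 0, 0, -160, 0, 0, 0, 0.15, 0, 0, -160, 0, 0, 0, 0.15]
}}

```text
clock: 14.98
eef_pos: [453.8, 191.4, 206.1]
tool_rot: [3.137, -0.004, 1.34]
force: [0.6, 0.3, -3.0]
width: 22.9
gripper_force: 59.1
```

```bash
python3 -c "
from tray import *
delta(573.9,-37.2,180,192.4)
sd=get_image('side');cv2.imwrite('pics/side6.png',sd[:,:,::-1])
im=get_image('top');cv2.imwrite('pics/top6.png',im[:,:,::-1]);tray(im)
"
```

```text
t 14.97 pos [453.8 191.4 206.1] rpy [179.71  -0.23  76.77] F [ 0.6  0.3 -3. ] w 22.9 gf 59.1 j7 [-0.22  0.45 -0.33  1.98  0.21  0.74 -0.91]
delta [-195.2  169.1   26.1] [ 0.0073  0.0026 -2.0181]
tray [461.3 164.2] 59.9 [np.float64(88.6), np.float64(164.4)]
-90 [416.1  86.4]
-30 [446.2 138.3]
30 [476.3 190.2]
90 [506.4 242.1]
```

Run:
```python
from h import *
for f in("top3","top6"):
    g=cv2.cvtColor(cv2.imread(f"pics/{f}.png"),cv2.COLOR_BGR2GRAY);k=8
    for x0,y0,x1,y1,n in[(330,190,350,220,"s1"),(364,190,380,212,"s3"),(370,222,390,245,"s2"),(335,225,360,252,"s0")]:
        c=cv2.resize(g[y0:y1,x0:x1],None,fx=k,fy=k,interpolation=cv2.INTER_CUBIC)
        for q in cv2.findContours((c<110).astype(np.uint8),0,2)[0]:
            if cv2.contourArea(q)<15*k*k:continue
            (u,v),wh,a=cv2.minAreaRect(q);print(f,n,ray("top",(u+.5)/k-.5+x0,(v+.5)/k-.5+y0,85)[:2].round(1),np.round(np.array(wh)/k*3.28,1))
```

```text
top3 s1 [573.9 -37.3] [40.7 16.3]
top3 s3 [ 597.1 -144.6] [39.8 16.4]
top3 s2 [ 498.1 -169.1] [25.3 10.5]
top3 s2 [ 493.1 -155.3] [71.3  8.8]
top3 s0 [447.  -93.3] [35.7 23.8]
top3 s0 [469.7 -43.1] [100.2  48.6]
top6 s1 [573.9 -37.2] [41.  16.7]
top6 s3 [ 597.1 -144.6] [40.3 16.5]
top6 s2 [ 489.6 -168.2] [41.6 16.8]
top6 s0 [466.  -60.6] [40.6 16.4]
```

Emit:
{"method": "play_rows", "body": {
  "deltas": [-18, 15, 0, 0, 0, -0.18, 0.15, -36, 31, 0, 0, 0, -0.36, 0.15, -55, 48, 0, 0, 0, -0.54, 0.15, -75, 65, 0, 0, 0, -0.72, 0.15, -95, 82, 0, 0, 0, -0.9, 0.15, -115, 99, 0, 0, 0, -1.08, 0.15, -135, 117, 0, 0, 0, -1.26, 0.15, -155, 134, 0, 0, 0, -1.44, 0.15, -175, 152, 0, 0, 0, -1.62, 0.15, -195, 169, 10, 0, 0, -1.8, 0.15]
}}

```text
clock: 16.32
eef_pos: [571.6, -38.7, 191.1]
tool_rot: [3.141, -0.003, -3.137]
force: [0.7, 0.5, -3.0]
width: 23.4
gripper_force: 59.0
```

```bash
python3 -c "
from h import *
delta(573.9,-37.2,150,192.4)"
```

```text
t 16.32 pos [571.6 -38.7 191.1] rpy [ 1.7996e+02 -1.7000e-01 -1.7972e+02] F [ 0.7  0.5 -3. ] w 23.4 gf 59.0 j7 [ 0.51  0.69 -0.81  1.76  0.59  0.96  1.04]
delta [-2.5  1.4 41. ] [ 0.001  -0.0028 -0.2116]
```

Emit:
{"method": "play_rows", "body": {
  "deltas": [-2, 1, 10, 0, 0, -0.11, 0.15, -2, 1, 30, 0, -0.003, -0.2115, 0.15, -2, 1, 41, 0, -0.003, -0.2115, 0.15, -2, 1, 41, 0, -0.003, -0.2115, 0.15, -2, 1, 41, 0, -0.003, -0.2115, 0.15, -2, 1, 41, 0, -0.003, -0.2115, 0.15]
}}

```text
clock: 17.08
eef_pos: [574.5, -36.7, 152.5]
tool_rot: [-3.141, 0.004, -2.932]
force: [-0.4, 0.1, -1.7]
width: 23.1
gripper_force: 58.9
```

Run:
```python
from tray import *
delta(573.9,-37.2,150,192.4)
sd=get_image("side");cv2.imwrite("pics/side7.png",sd[:,:,::-1])
cv2.imwrite("pics/v7.png",cv2.resize(sd[150:220,305:385,::-1],(640,560),interpolation=cv2.INTER_CUBIC))
print(proj("side",[573.9,-37.2,172]),proj("side",[573.9,-37.2,85]))
```

```text
t 17.07 pos [574.5 -36.7 152.5] rpy [-179.97    0.21 -167.98] F [-0.4  0.1 -1.7] w 23.1 gf 58.9 j7 [ 0.51  0.75 -0.82  1.8   0.69  0.9   1.16]
delta [ 0.7 -0.4  2.5] [-0.0006  0.0037 -0.0066]
(np.float64(330.17740843702614), np.float64(170.72212964618927)) (np.float64(330.5971519769093), np.float64(191.20888874697312))
```

View pics/v7.png

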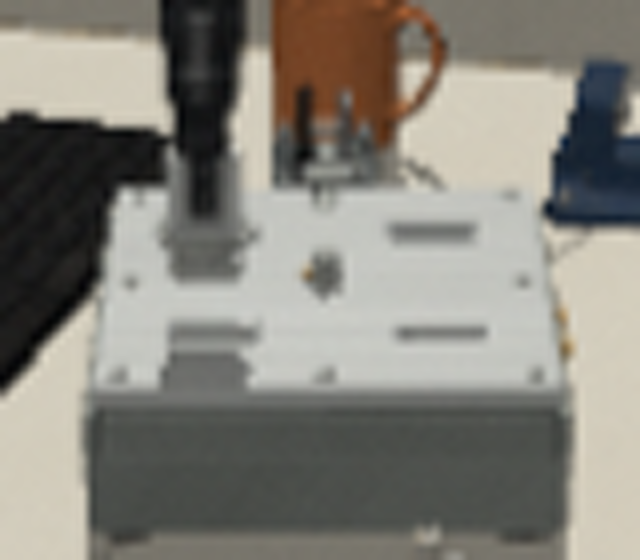

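The side view shows the mount held upright, foot (168–242) over the far-left slot (170–257). Next: insert it slowly.

Emit:
{"method": "play_rows", "body": {
  "deltas": [0.5, -0.4, 15, 0, 0.003, -0.0066, 0.15, 0.5, -0.4, 28, 0, 0.003, -0.0066, 0.15, 0.5, -0.4, 28, 0, 0.003, -0.0066, 0.15, 0.5, -0.4, 33, 0, 0.003, -0.0066, 0.15, 0.5, -0.4, 38, 0, 0.003, -0.0066, 0.15]
}}

```text
clock: 17.75
eef_pos: [573.9, -37.3, 113.8]
tool_rot: [-3.141, 0.0, -2.925]
force: [-0.4, -0.3, -2.7]
width: 23.4
gripper_force: 58.9
```

Emit:
{"method": "play_rows", "body": {
  "deltas": [0, 0, 5, 0, 0, 0, 0.15, 0, 0, 9, 0, 0, 0, 0.15, 0, 0, 12, 0, 0, 0, 0.15, 0, 0, 14, 0, 0, 0, 0.15, 0, 0, 14.5, 0, 0, 0, 0.15]
}}

```text
clock: 18.38
eef_pos: [574.6, -37.1, 100.4]
tool_rot: [-3.141, 0.001, -2.925]
force: [-0.2, -0.5, 7.0]
width: 22.9
gripper_force: 60.1
```

Emit:
{"method": "play_rows", "body": {
  "deltas": [0, 0, 0, 0, 0, 0.175, 0.15, 0, 0, 0, 0, 0, 0.35, 0.15, 0, 0, 0, 0, 0, 0.524, 0.15, 0, 0, 0, 0, 0, 0.698, 0.15, 0, 0, 0, 0, 0, 0.873, 0.15, 0, 0, 0, 0, 0, 1.047, 0.15, 0, 0, 0, 0, 0, 1.222, 0.15, 0, 0, 0, 0, 0, 1.396, 0.15, 0, 0, 0, 0, 0, 1.571, 0.15, 0, 0, 0, 0, 0, 1.59, 0.15]
}}

```text
clock: 19.62
eef_pos: [574.4, -37.6, 100.3]
tool_rot: [3.141, 0.002, 1.769]
force: [-0.2, -1.3, 6.5]
width: 22.8
gripper_force: 60.0
```

```bash
python3 -c "
from h import *
delta(573.9,-37.2,100,102.4);print(read_state()['torque'])"
```

```text
t 19.62 pos [574.4 -37.6 100.3] rpy [1.7995e+02 1.0000e-01 1.0137e+02] F [-0.2 -1.3  6.5] w 22.8 gf 60.0 j7 [ 0.24  0.72 -0.35  1.84  0.38  0.65 -0.14]
delta [ 0.5 -0.4  0.3] [ 0.0009  0.0017 -0.018 ]
[-0.37010599  0.23579219  0.07063582]
```

Emit:
{"method": "play_rows", "body": {
  "deltas": [0, 0, 0, 0, 0, 0, 0.3, 0, 0, 0, 0, 0, 0, 0.5, 0, 0, 0, 0, 0, 0, 0.5, 0, 0, -30, 0, 0, 0, 0.5, 0, 0, -75, 0, 0, 0, 0.5, 0, 0, -110, 0, 0, 0.05, 0.5, 50, -40, -110, 0, 0, 0.15, 0.5, 100, -80, -110, 0, 0, 0.25, 0.5, 140, -110, -110, 0, 0, 0.43, 0.5, 140, -110, -110, 0, 0, 0.43, 0.5]
}}

```text
clock: 20.88
eef_pos: [435.2, 81.2, 209.7]
tool_rot: [-3.14, 0.001, 1.345]
force: [0.2, -0.2, -1.1]
width: 42.5
gripper_force: 0.0
```

Run:
```python
from tray import *
delta(438.6,132.5,130,76.8)
im=get_image("top");cv2.imwrite("pics/top8.png",im[:,:,::-1])
sd=get_image("side");cv2.imwrite("pics/side8.png",sd[:,:,::-1])
tray(im)
cv2.imwrite("pics/v8.png",np.hstack([cv2.resize(im[180:280,215:400,::-1],(500,270),interpolation=cv2.INTER_CUBIC),cv2.resize(sd[150:280,300:400,::-1],(208,270),interpolation=cv2.INTER_CUBIC)]))
```

```text
t 20.88 pos [435.2  81.2 209.7] rpy [-1.7989e+02  3.0000e-02  7.7070e+01] F [ 0.2 -0.2 -1.1] w 42.5 gf 0.0 j7 [-0.    0.39 -0.33  2.09  0.19  0.7  -0.68]
delta [50.8 -8.  79.7] [-0.002   0.0006  0.0048]
tray [463.1 247.4] 76.99 [np.float64(89.1), np.float64(192.0)]
-90 [442.8 159.8]
-30 [456.3 218.2]
30 [469.8 276.7]
90 [483.3 335.1]
```

View pics/v8.png

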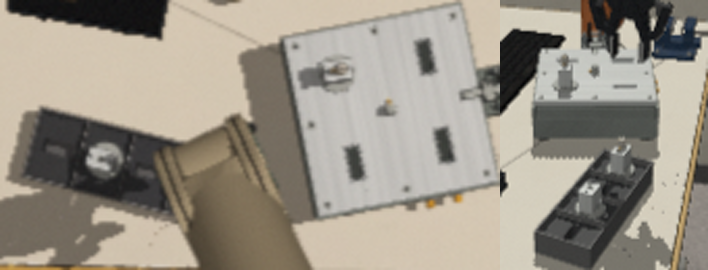

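The first sensor mount is locked in the far-left slot (338,72), and the tray's left end is where it was, so it hasn't been knocked. Next: the −90 mount.

Emit:
{"method": "play_rows", "body": {
  "deltas": [25, -4, 10, 0, 0, 0.005, 0.5, 50.5, -8, 30, 0, 0, 0.005, 0.5, 50.5, -8, 80, 0, 0, 0.005, 0.5, 50.5, -8, 125, 0, 0, 0.005, 0.5, 50.5, -8, 150, 0, 0, 0.005, 0.5, 50.5, -8, 166, 0, 0, 0.005, 0.5, 50.5, -8, 166, 0, 0, 0.005, 0.5, 50.5, -8, 166, 0, 0, 0.005, 0.5, 50.5, -8, 166, 0, 0, 0.005, 0.5]
}}

```text
clock: 22.1
eef_pos: [443.0, 129.2, 44.1]
tool_rot: [3.141, -0.001, 1.333]
force: [-0.0, 0.1, -0.2]
width: 42.4
gripper_force: 0.0
```

```bash
python3 -c "
from h import *
delta(438.6,132.5,43,76.8)"
```

```text
t 22.1 pos [443.  129.2  44.1] rpy [ 1.7994e+02 -3.0000e-02  7.6360e+01] F [-0.   0.1 -0.2] w 42.4 gf 0.0 j7 [-0.24  0.7  -0.16  2.17  0.37  0.29 -0.95]
delta [ 2.1 -5.1  1. ] [ 0.0011 -0.0006 -0.0076]
```

Emit:
{"method": "play_rows", "body": {
  "deltas": [2, -5, 1, 0.001, 0, -0.0076, 0.5, 2, -5, 1, 0.001, 0, -0.0076, 0.5, 2, -5, 1, 0.001, 0, -0.0076, 0.5]
}}

```text
clock: 22.48
eef_pos: [437.8, 132.6, 42.6]
tool_rot: [-3.141, 0.0, 1.341]
force: [-0.0, -0.7, 0.6]
width: 42.7
gripper_force: 0.0
```

```bash
python3 -c "
from h import *
delta(438.6,132.5,43,76.8)"
```

```text
t 22.48 pos [437.8 132.6  42.6] rpy [-1.7994e+02  1.0000e-02  7.6850e+01] F [-0.  -0.7  0.6] w 42.7 gf 0.0 j7 [-0.25  0.71 -0.16  2.18  0.37  0.28 -0.96]
delta [ 0.1  0.8 -0.5] [-0.0011  0.0002  0.0009]
```

Emit:
{"method": "play_rows", "body": {
  "deltas": [0, 0.5, 0, 0, 0, 0, 0.3, 0, 0.5, 0, 0, 0, 0, 0.2, 0, 0.5, 0, 0, 0, 0, 0.15, 0, 0.5, 0, 0, 0, 0, 0.15, 0, 0, -12, 0, 0, 0, 0.15, 0, 0, -30, 0, 0, 0, 0.15, 0, 0, -70, 0, 0, 0, 0.15, 0, 0, -120, 0, 0, 0, 0.15, 0, 0, -165, 0, 0, 0, 0.15, 0, 0, -165, 0, 0, 0, 0.15]
}}

```text
clock: 23.72
eef_pos: [440.0, 133.1, 210.6]
tool_rot: [3.137, -0.003, 1.34]
force: [0.5, 0.1, -3.2]
width: 23.1
gripper_force: 59.5
```

```bash
python3 -c "
from h import *
delta(466.4,-60.8,200,192.4)"
```

```text
t 23.73 pos [440.  133.1 210.6] rpy [179.71  -0.19  76.8 ] F [ 0.5  0.1 -3.2] w 23.1 gf 59.5 j7 [-0.09  0.41 -0.36  2.05  0.22  0.71 -0.82]
delta [-182.8   69.9   10.4] [ 0.0065  0.003  -2.0176]
```

Emit:
{"method": "play_rows", "body": {
  "deltas": [-18, 7, 0, 0, 0, -0.18, 0.15, -36, 14, 0, 0, 0, -0.36, 0.15, -55, 21, 0, 0, 0, -0.54, 0.15, -73, 28, 0, 0, 0, -0.72, 0.15, -91, 35, 0, 0, 0, -0.9, 0.15, -110, 42, 0, 0, 0, -1.08, 0.15, -128, 49, 0, 0, 0, -1.26, 0.15, -146, 56, 0, 0, 0, -1.44, 0.15, -165, 63, 0, 0, 0, -1.62, 0.15, -183, 70, 10, 0, 0, -1.8, 0.15]
}}

```text
clock: 24.98
eef_pos: [463.8, -62.6, 196.4]
tool_rot: [3.141, -0.003, -3.137]
force: [-1.3, -0.3, -2.4]
width: 23.1
gripper_force: 59.3
```

```bash
python3 -c "
from h import *
delta(466.4,-60.8,150,192.4)"
```

```text
t 24.98 pos [463.8 -62.6 196.4] rpy [ 1.7999e+02 -1.5000e-01 -1.7971e+02] F [-1.3 -0.3 -2.4] w 23.1 gf 59.3 j7 [ 0.65  0.54 -0.84  2.03  0.56  0.81  1.06]
delta [-2.7  1.7 46.4] [ 0.0005 -0.0026 -0.2114]
```

Emit:
{"method": "play_rows", "body": {
  "deltas": [-1.5, 1, 10, 0, 0, -0.11, 0.15, -1.5, 1, 30, 0, -0.003, -0.2115, 0.15, -1.5, 1, 46, 0, -0.003, -0.2115, 0.15, -1.5, 1, 46, 0, -0.003, -0.2115, 0.15, -1.5, 1, 46, 0, -0.003, -0.2115, 0.15, -1.5, 1, 46, 0, -0.003, -0.2115, 0.15]
}}

```text
clock: 25.72
eef_pos: [466.4, -60.6, 151.9]
tool_rot: [-3.141, 0.003, -2.931]
force: [0.5, 0.1, -2.5]
width: 23.3
gripper_force: 59.3
```

```bash
python3 -c "
from h import *
delta(466.4,-60.8,124,192.4)"
```

```text
t 25.73 pos [466.4 -60.6 151.9] rpy [-1.7996e+02  1.6000e-01 -1.6794e+02] F [ 0.5  0.1 -2.5] w 23.3 gf 59.3 j7 [ 0.63  0.62 -0.83  2.07  0.69  0.74  1.14]
delta [ 0.1 -0.2 27.9] [-0.0006  0.0028 -0.0059]
```

Emit:
{"method": "play_rows", "body": {
  "deltas": [0, -0.2, 15, 0, 0.002, -0.006, 0.15, 0, -0.2, 28, 0, 0.002, -0.006, 0.15, 0, -0.2, 28, 0, 0.002, -0.006, 0.15, 0, -0.2, 33, 0, 0.002, -0.006, 0.15, 0, -0.2, 38, 0, 0.002, -0.006, 0.15]
}}

```text
clock: 26.35
eef_pos: [466.2, -60.8, 113.2]
tool_rot: [-3.141, 0.0, -2.925]
force: [-0.1, 0.1, -3.1]
width: 23.4
gripper_force: 59.3
```

Emit:
{"method": "play_rows", "body": {
  "deltas": [0, 0, 5, 0, 0, 0, 0.15, 0, 0, 9, 0, 0, 0, 0.15, 0, 0, 11.5, 0, 0, 0, 0.15, 0, 0, 13.5, 0, 0, 0, 0.15, 0, 0, 14, 0, 0, 0, 0.15]
}}

```text
clock: 26.98
eef_pos: [466.4, -60.8, 99.6]
tool_rot: [-3.141, 0.0, -2.925]
force: [-0.4, 0.3, 4.7]
width: 23.4
gripper_force: 59.9
```

Emit:
{"method": "play_rows", "body": {
  "deltas": [0, 0, 0.3, 0, 0, 0.175, 0.15, 0, 0, 0.3, 0, 0, 0.35, 0.15, 0, 0, 0.3, 0, 0, 0.524, 0.15, 0, 0, 0.3, 0, 0, 0.698, 0.15, 0, 0, 0.3, 0, 0, 0.873, 0.15, 0, 0, 0.3, 0, 0, 1.047, 0.15, 0, 0, 0.3, 0, 0, 1.222, 0.15, 0, 0, 0.3, 0, 0, 1.396, 0.15, 0, 0, 0.3, 0, 0, 1.571, 0.15, 0, 0, 0.3, 0, 0, 1.59, 0.15]
}}

```text
clock: 28.22
eef_pos: [466.5, -61.0, 99.6]
tool_rot: [3.141, 0.001, 1.769]
force: [-0.6, -1.6, 4.2]
width: 23.2
gripper_force: 60.2
```

```bash
python3 -c "
from h import *
delta(466.4,-60.8,100,102.4)"
```

```text
t 28.23 pos [466.5 -61.   99.6] rpy [1.7997e+02 6.0000e-02 1.0138e+02] F [-0.6 -1.6  4.2] w 23.2 gf 60.2 j7 [ 0.28  0.61 -0.3   2.12  0.39  0.46 -0.13]
delta [ 0.2 -0.1 -0.4] [ 0.0006  0.0011 -0.0178]
```

Emit:
{"method": "play_rows", "body": {
  "deltas": [0, 0, 0, 0, 0, 0, 0.3, 0, 0, 0, 0, 0, 0, 0.5, 0, 0, 0, 0, 0, 0, 0.5, 0, 0, -30, 0, 0, 0, 0.5, 0, 0, -80, 0, 0, 0, 0.5, 0, 0, -110, 0, 0, 0, 0.5, -50, 15, -110, 0, 0, 0, 0.5, -100, 30, -110, 0, 0, 0, 0.5, -155, 45, -110, 0, 0, -0.017, 0.5, -202, 60, -110, 0, 0, -0.017, 0.5]
}}

```text
clock: 29.48
eef_pos: [564.8, -249.5, 208.8]
tool_rot: [-3.141, 0.0, 1.785]
force: [0.1, -0.4, -0.0]
width: 43.1
gripper_force: 0.0
```

Run:
```python
from tray import *
delta(565.3,-247.7,130,102.4)
im=get_image("top");cv2.imwrite("pics/top9.png",im[:,:,::-1])
sd=get_image("side");cv2.imwrite("pics/side9.png",sd[:,:,::-1])
tray(im)
cv2.imwrite("pics/v9.png",np.hstack([cv2.resize(im[170:270,215:400,::-1],(500,270),interpolation=cv2.INTER_CUBIC),cv2.resize(sd[150:250,300:400,::-1],(270,270),interpolation=cv2.INTER_CUBIC)]))
```

```text
t 29.48 pos [ 564.8 -249.5  208.8] rpy [-1.7997e+02  1.0000e-02  1.0227e+02] F [ 0.1 -0.4 -0. ] w 43.1 gf 0.0 j7 [ 0.62  0.63 -0.4   1.63  0.29  0.94  0.32]
delta [ 1.7  0.9 78.8] [-0.0006  0.0002 -0.0023]
tray [458.4 218.6] 76.7 [np.float64(92.5), np.float64(250.1)]
-90 [437.7 131. ]
-30 [451.5 189.4]
30 [465.3 247.8]
90 [479.1 306.2]
```

View pics/v9.png

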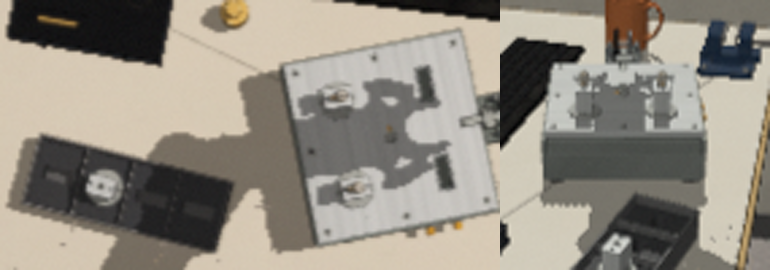

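Both sensor mounts are locked in the left slots (338,97 and 353,188), and the bare mount stands in the tray (103,187). Next I unlock the travel lock.

Emit:
{"method": "play_rows", "body": {
  "deltas": [1.4, 0.6, 40, 0, 0, -0.002, 0.65, 1.4, 0.6, 80, 0, 0, -0.002, 0.65, 1.4, 0.6, 110, 0, 0, -0.002, 0.65, 1.4, 0.6, 124, 0, 0, -0.002, 0.65, 1.4, 0.6, 124, 0, 0, -0.002, 0.6, 1.4, 0.6, 124, 0, 0, -0.002, 0.5, 1.4, 0.6, 124, 0, 0, -0.002, 0.45]
}}

```text
clock: 30.45
eef_pos: [565.7, -245.9, 86.4]
tool_rot: [3.14, 0.001, 1.787]
force: [-0.9, -0.3, 0.3]
width: 38.0
gripper_force: 0.0
```

```bash
python3 -c "
from h import *
delta(565.0,-247.6,84.4,102.4)"
```

```text
t 30.45 pos [ 565.7 -245.9   86.4] rpy [1.7991e+02 8.0000e-02 1.0241e+02] F [-0.9 -0.3  0.3] w 38.0 gf 0.0 j7 [ 0.57  0.78 -0.34  1.73  0.37  0.69  0.25]
delta [-1.5 -1.   2. ] [0.0016 0.0013 0.0003]
```

Emit:
{"method": "play_rows", "body": {
  "deltas": [-1, 0, 1.8, 0.001, 0.001, 0, 0.4, -1, 0, 1.8, 0.001, 0.001, 0, 0.33, -1, 0, 1.8, 0.001, 0.001, 0, 0.28, -1, 0, 1.8, 0.001, 0.001, 0, 0.26, -1, 0, 1.8, 0.001, 0.001, 0, 0.25, -1, 0, 1.8, 0.001, 0.001, 0, 0.25]
}}

```text
clock: 31.2
eef_pos: [565.2, -247.0, 83.6]
tool_rot: [-3.141, -0.0, 1.787]
force: [-2.7, -0.9, 5.1]
width: 21.5
gripper_force: 8.3
```

Pressed. Next: slide out 30 mm, to the stop.

Emit:
{"method": "play_rows", "body": {
  "deltas": [-5, 0, 0, 0, 0, 0, 0.25, -12, 0, 0, 0, 0, 0, 0.25, -20, 0, 0, 0, 0, 0, 0.25, -26, 0, 0, 0, 0, 0, 0.25, -30, 0, 0, 0, 0, 0, 0.25, -32, 0, 0, 0, 0, 0, 0.25, -33, 0, 0, 0, 0, 0, 0.25, -33, 0, 0, 0, 0, 0, 0.25]
}}

```text
clock: 32.2
eef_pos: [571.7, -276.5, 83.6]
tool_rot: [-3.139, -0.004, 1.788]
force: [-5.1, 3.3, 9.2]
width: 21.8
gripper_force: 7.7
```

```bash
python3 -c "
from h import *
s=st();d=s['eef_pos'][:2]-[565.2,-247.6];a=np.radians(12.4);print(d@[-np.sin(a),np.cos(a)],d@[np.cos(a),np.sin(a)])"
```

```text
t 32.2 pos [ 571.7 -276.5   83.6] rpy [-179.87   -0.23  102.47] F [-5.1  3.3  9.2] w 21.8 gf 7.7 j7 [ 0.61  0.81 -0.35  1.67  0.37  0.73  0.3 ]
-29.65024319772167 0.11983625134980828
```

Emit:
{"method": "play_rows", "body": {
  "deltas": [-3, 0, 0, 0, 0, 0, 0.25, -3, 0, 0, 0, 0, 0, 0.25]
}}

```text
clock: 32.45
eef_pos: [571.9, -277.7, 83.1]
tool_rot: [-3.139, -0.007, 1.789]
force: [-5.3, 6.7, 7.6]
width: 21.5
gripper_force: 7.7
```

Emit:
{"method": "play_rows", "body": {
  "deltas": [0, 0, 0, 0, 0, 0, 0.3, 0, 0, 0, 0, 0, 0, 0.5, 0, 0, 0, 0, 0, 0, 0.6, 0, 0, 0, 0, 0, 0, 0.6, 0, 0, -40, 0, 0, 0, 0.6, 0, 0, -90, 0, 0, 0, 0.6, 0, 0, -130, 0, 0, 0, 0.6, -60, -60, -130, 0, 0, 0, 0.6, -90, -120, -130, 0, 0, 0, 0.6, -90, -150, -130, 0, 0, 0, 0.6]
}}

```text
clock: 33.7
eef_pos: [444.3, -404.9, 213.4]
tool_rot: [-3.141, 0.001, 1.785]
force: [-0.3, 0.1, -0.4]
width: 50.9
gripper_force: 0.0
```

Run:
```python
from tray import *
st()
im=get_image("top");sd=get_image("side")
cv2.imwrite("pics/v10.png",np.vstack([np.hstack([cv2.resize(im[190:235,385:435,::-1],(400,360),interpolation=cv2.INTER_CUBIC),cv2.resize(sd[150:195,325:375,::-1],(400,360),interpolation=cv2.INTER_CUBIC)]),
 np.hstack([cv2.resize(im[175:271,220:412,::-1],(480,240),interpolation=cv2.INTER_CUBIC),cv2.resize(sd[150:270,300:460,::-1],(320,240),interpolation=cv2.INTER_CUBIC)])]))
```

```text
t 33.7 pos [ 444.3 -404.9  213.4] rpy [-1.7995e+02  6.0000e-02  1.0229e+02] F [-0.3  0.1 -0.4] w 50.9 gf 0.0 j7 [ 0.95  0.6  -0.42  1.67  0.3   0.93  0.64]
```

View pics/v10.png

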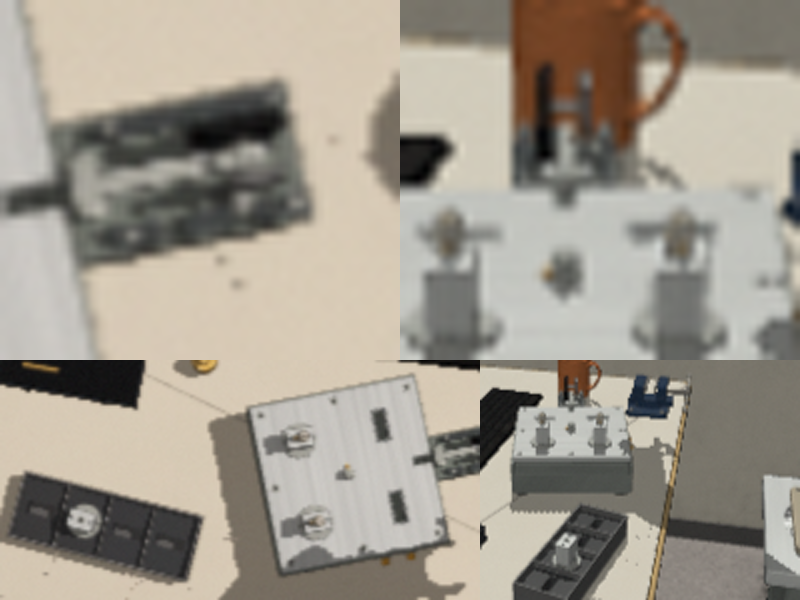

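The lock looks as it did at the start, with both sensor mounts locked and the bare mount upright in the tray. One numeric comparison with the first image before handing in.

Run:
```python
from h import *
for n,(x0,y0,x1,y1) in dict(side=(336,155,355,173),top=(396,196,425,224)).items():
    a=cv2.imread(f"pics/{n}0.png")[y0:y1,x0:x1].astype(int);im=get_image(n)[:,:,::-1]
    d=[(np.abs(im[y0+j:y1+j,x0+i:x1+i].astype(int)-a).mean().round(2),i,j) for i in(-1,0,1) for j in(-1,0,1)];print(n,sorted(d)[:3],np.abs(im[y0:y1,x0:x1]-a).max())
```

```text
side [(np.float64(1.15), 0, 0), (np.float64(7.89), 0, -1), (np.float64(9.5), 0, 1)] 5
top [(np.float64(4.53), 0, 0), (np.float64(11.14), -1, 0), (np.float64(11.42), 1, 0)] 14
```

The lock matches the starting image almost to the pixel (out and latched), so I'm handing in.

```bash
python3 -c "
from cell import *
print(finish_job())"
```

```text
the job is handed in; nothing more can be done
None
```

I handed the job in at about 34 s on the robot's clock: both sensor mounts are locked in the two left slots, the one bare mount stands in the tray, and the travel lock is back out and latched in the images.

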